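# Unlock and empty the retired-drive skip

## Robot

A 6-joint arm with a two-finger parallel gripper is mounted at the origin on the work surface. World frame = base frame: x ahead of the robot, y to its left, z up, the work surface at z = 0. Lengths are in m, angles in rad, forces in N, time in s.
With the tool pointing down it reaches from about 0.3 to 0.775 m from the base axis. Payload 14.6 kg.
Tool frame: the origin (TCP) lies midway between the tips of the shut fingers; the grasp point (between the pads) lies 19 mm behind it; z points along the fingers, y is the line along which they close (so a half turn about z gives the same grasp; the last joint's range is limited). The gripper opens to 94 mm and grips with 3 to 60 N. Pads are 16 mm wide; open, the fingers measure 119 mm over their backs; the gripper's body (75 mm by 177 mm) begins 78 mm behind the grasp point.
Start: joints at [-1.218, 0.3, 1.521, -0, 1.321, -0.067], TCP at [0.224, -0.502, 0.205] pointing down, gripper open.
Joint ranges: [-3.03, 3.03], [-0.79, 2.21], [0.23, 2.52], [-1.04, 4.18], [0, 3.07], [-2.55, 2.55]. Speed limits (rad/s): [2.22, 2.22, 2.57, 3.14, 3.14, 3.14].

## Interface

Orientations are given as [roll, pitch, yaw] about the fixed x, y, z axes, in that order (R = Rz(yaw) Ry(pitch) Rx(roll)).
In Python, from station import telemetry, optics, ctrl gives the robot as it stands.
- The arm moves only by the tool carry_out, never from a script. Its argument "plan" is a list that holds one entry, the list of rows, each a list of 7 numbers: the shift along the tool's x, y, z in mm, then the turn, a rotation vector about the tool's x, y, z in rad, then the finger opening in mm, from 0 to 94. A call has 1 to 20 rows; each row shifts and turns the commanded pose from where the row before left it, along the tool's axes as they then stand; what a row does not reach is not made up. A row lasts 1/12 s, in which the tool goes at most 41.7 mm and 7.16 degrees, less where a joint would pass 70% of its speed; a pose out of reach is approached as far as the arm can. A call with a gripper value outside its range is refused whole. The fingers move at their own pace and stop on an object; "squeeze" is the grip in N (left out, the last holds). Time passes only in rows, so rows that do not move let the fingers close. It gives the time, the measured TCP pose, the force, the opening and the grip force at its end, in the units of the state.
- telemetry.get_obs(): the state, without advancing time (a new reading comes with each control period).
- optics.camera(name): name is "scene" or "top" or "wrist"; returns a dict with "pixels" (420x560x3 uint8, red, green, blue), "intrinsics" (3x3 intrinsics, pixels), "origin" and "rotation" of the camera in the world. Camera axes: x right, y down, z forward; pixel columns grow to the right and rows downward; lengths in m; the calibration is good to about 2 mm. A picture is of the moment at which its call begins. There is no depth.
- ctrl.hand_in(): hands the job in; it is judged then, once.
The state is a dict: "time_s": time; "qpos": joint angles; "joint_vel": joint speeds; "tau": joint torques, N m; "ee_pos": TCP position; "eef_rot": TCP orientation; "force": force on the tool from outside, world axes, zero at the start; "moment": the same for the moment, N m; "grip_width": finger opening in m; "grip_force": force on a finger pad.
Only numpy, scipy, OpenCV 4.12 (cv2) and the standard library are available. Lean on these libraries where they do the work, as an engineer would, in place of code of your own. Each camera call takes 0.05 s, during which the arm holds its last target. There are 200 camera calls.

## Task

Take the key from its stand, push it fully home in the lock beside the tipping skip and turn it anticlockwise until the bolt is drawn. Then push the skip's handle bar over past its detent, right over to its stop, so that all three retired drives drop into the crate, and ease the skip gently back fully upright without letting it slam. Leave the key in the lock, the drives in the crate and the other things on the bench where they are.

Things in the scene. Friction and masses are not known exactly. Their poses are not given: they have to be found in the camera images.
- key_bow (a point): Centre of the upright key's black bow: 36 mm wide (x), 12 thick (y, grip across it), 36 tall (z up). Its steel collar, 28 mm round, 4 thick, has its underside 32 mm below this point; below that the blade: 24 mm long, 16 wide (x), 5 thick (y), tapering over its last 12 to 13 x 3.4. 60 g. Fits either way round. The key starts in the stand, collar on its top; lift 30 mm to clear.
- stand: Grey plastic key stand, a fixed block 80 x 60 x 40 mm (x, y, z), origin at the centre of its underside, with a loose slot for the key's blade in the middle of its top.
- keyhole (a point): Mouth of the keyhole, centre of the top of the brass lock barrel, 105 mm above the bench, in a steel sleeve 50 mm across. z up; the slot, 19 x 8 mm and 27 deep, runs along x. Key home: collar on the barrel, bow centre 32 mm above this point. Turns with the barrel. It stands on a 75 mm tall lock box, 70 mm clear of the side plate of the skip's stand.
- lock (a joint): Angle of the lock barrel, rad: 0 locked; grows as the key is turned anticlockwise seen from above; stop at 1.0. Stays where left (0.1 N m friction). The blade has about 0.2 rad of play before it turns the barrel. The hidden bolt is fully drawn above 0.8; before that the skip is locked and cannot be tipped.
- hinge (a point): Middle of the skip's hinge, 150 mm above the bench, between the stand's two side plates (190 mm over their outer faces, 165 tall). y lies along the hinge; x is level and points the way the skip tips, over the crate; z up. Does not turn with the skip. The lock is on its -y side.
- bar (a point): Middle of the skip's heavy handle bar: round steel, 18 mm thick, 146 mm long, parallel to the hinge and 140 mm from its axis, an arm at each end. Skip upright: it leans back 0.96 rad from vertical (115 mm behind the hinge, 80 above it); skip on the tipped stop: 1.04 rad forward. Always free from above; can be pinched or pushed. Turns with the skip.
- skip (a joint): Angle of the skip, rad: 0 upright, grows as it tips, stop at 2.0. A sprung detent at 0.02 to 0.2 holds it: about 10 N at the bar to tip past it. Its bar's weight keeps it upright below about 1.0 and, beyond, throws it over and holds it tipped (about 3 N at the bar brings it back). On the way back it falls below 1.0 unless held (slamming: over 3.5 rad/s); set down gently it rests on the detent at 0.26, so press it home.
- crate_in (a point): Centre of the inner floor of the fixed grey crate under the skip's lip, 212 mm along x by 152 mm along y inside, walls 60 mm tall; axes as the hinge's.
- drive0_c (a point): Centre of a retired pocket drive, an aluminium slab 52 x 85 x 10 mm (x, y, z), about 60 g; the three start stacked flat in the skip.
- drive1_c (a point): Centre of a retired pocket drive, an aluminium slab 52 x 85 x 10 mm (x, y, z), about 60 g; the three start stacked flat in the skip.
- drive2_c (a point): Centre of a retired pocket drive, an aluminium slab 52 x 85 x 10 mm (x, y, z), about 60 g; the three start stacked flat in the skip.
- minipc: Bystander: black mini computer 115 x 120 x 48 mm, origin at the centre of its underside.
- lens: Bystander: black camera lens standing upright, 74 mm across, 68 mm tall, origin at the centre of its underside. Lens and key stand may be on either side of the bench.
- powerbank: Bystander: grey power bank 70 x 140 x 18 mm, origin at the centre of its underside.
- mug: Bystander: white mug 80 mm across, 95 mm tall, origin at the centre of its underside.
- hub: Bystander: slim aluminium USB hub 30 x 100 x 14 mm, origin at the centre of its underside.

How it is judged:
On the way, in this order (a step that is already met when the one before it is completed fails the run):
1. the key is fully home in the lock (z of key_bow in the frame of keyhole below 0.0355 m and horizontal distance between key_bow and keyhole below 0.006 m), for 0.2 s.
2. the key has turned the lock until the bolt is drawn (all of step 1 and value of joint lock above 0.8 rad), for 0.1 s.
3. the skip is tipped right over and all three drives are in the crate (value of joint skip above 1.85 rad and x of drive0_c in the frame of crate_in between -0.106 and 0.106 m and y of drive0_c in the frame of crate_in between -0.078 and 0.078 m and z of drive0_c in the frame of crate_in between -0.003 and 0.055 m and x of drive1_c in the frame of crate_in between -0.106 and 0.106 m and y of drive1_c in the frame of crate_in between -0.078 and 0.078 m and z of drive1_c in the frame of crate_in between -0.003 and 0.055 m and x of drive2_c in the frame of crate_in between -0.106 and 0.106 m and y of drive2_c in the frame of crate_in between -0.078 and 0.078 m and z of drive2_c in the frame of crate_in between -0.003 and 0.055 m), for 0.2 s.
4. the skip is back upright (value of joint skip below 0.06 rad), for 0.2 s.
At the end, for the whole second after the job is handed in: The skip is upright (within 0.06 rad), all three drives lie at rest in the crate, and the key is still fully home in the lock (collar within 3.5 mm of the barrel, within 6 mm of its centre) (all of step 1 and value of joint skip below 0.06 rad and x of drive0_c in the frame of crate_in between -0.106 and 0.106 m and y of drive0_c in the frame of crate_in between -0.078 and 0.078 m and z of drive0_c in the frame of crate_in between -0.003 and 0.055 m and x of drive1_c in the frame of crate_in between -0.106 and 0.106 m and y of drive1_c in the frame of crate_in between -0.078 and 0.078 m and z of drive1_c in the frame of crate_in between -0.003 and 0.055 m and x of drive2_c in the frame of crate_in between -0.106 and 0.106 m and y of drive2_c in the frame of crate_in between -0.078 and 0.078 m and z of drive2_c in the frame of crate_in between -0.003 and 0.055 m and linear speed of each of drive0, drive1, drive2 below 0.03 m/s); the robot touches nothing.
It fails at once if the skip slams back: it swings towards upright faster than 3.5 rad/s (velocity of joint skip below -3.5 rad/s).
It fails at once if a bystander (mini computer, lens, power bank, mug or hub) is shoved more than 3 cm (distance of any of minipc, lens, powerbank, mug, hub from where it was at the start of the episode above 0.03 m).
It also fails if it takes over 72 s, if anything falls off the work surface, if the arm or the gripper's body presses on something with over 40 N, if the wrist force passes 120 N, or if a joint passes its speed limit or range.

## Working session

There is one attempt and no reset: what is moved stays moved. The work goes in short steps, Python scripts to look and compute and a tool call to move; the robot and the scene stay as the last step left them, time stands still between calls to the robot, and variables do not carry over. Pictures are saved under pics/ and viewed, at most 10 in all, crops included, and the job is handed in when it is done.

Besides the shell and the picture viewer there is one more tool, called as name([rows], argument=value, ...), one row to a line, values as JSON. carry_out: Moves the arm, as the interface text tells. Its arguments: {"type":"object","properties":{"plan":{"type":"array","items":{"type":"array","items":{"type":"array","items":{"type":"number"}}}},"squeeze":{"type":"number"}},"required":["plan"]}

```bash
mkdir -p pics; cat > h.py <<'E'
import numpy as np, cv2
from station import telemetry, optics, ctrl
def shot(n,f=None):
    c=optics.camera(n)
    if f: cv2.imwrite('pics/'+f,c['pixels'][:,:,::-1])
    return c
def plane(c,u,v,z):
    d=np.array(c['rotation'])@np.linalg.inv(c['intrinsics'])@[u,v,1.]; o=np.array(c['origin'])
    return o+d*(z-o[2])/d[2]
def proj(c,p):
    q=np.array(c['intrinsics'])@(np.array(c['rotation']).T@(np.array(p)-c['origin'])); return q[:2]/q[2]
E
python3 - <<'E'
from h import *
a=shot('top');b=shot('scene')
for n,c in(('top',a),('scene',b)):
    cv2.imwrite(f'pics/{n}.png',c['pixels'][:,:,::-1]); print(n,np.round(c['origin'],3),np.round(c['rotation'],3).tolist(),np.round(c['intrinsics'],1).tolist())
    np.save(n+'.npy',c,allow_pickle=True)
print(telemetry.get_obs())
E
```

```text
top [ 0.352 -0.015  1.193] [-2.959, -0.006, -1.559] [[436.1, 0.0, 284.1], [0.0, 436.1, 207.4], [0.0, 0.0, 1.0]]
scene [ 1.042 -0.699  1.091] [-2.413, 0.012, 0.626] [[529.7, 0.0, 279.0], [0.0, 529.7, 203.1], [0.0, 0.0, 1.0]]
{'time_s': 0.1, 'qpos': array([-1.21762435e+00,  3.00428408e-01,  1.52150091e+00, -2.56696315e-05,
        1.32070107e+00, -6.66170145e-02]), 'joint_vel': array([ 5.56607202e-04, -2.05940029e-03, -2.32472627e-03,  1.30898041e-05,
       -7.22811235e-04,  4.30641740e-04]), 'tau': array([-4.18286054e-04, -5.32650733e+01, -3.53285694e+01,  7.08905957e-02,
        2.34738778e-02, -6.66211849e-05]), 'ee_pos': array([ 0.22406534, -0.50203817,  0.20494366]), 'eef_rot': array([-3.14055556e+00, -4.42707208e-05,  4.19795333e-01]), 'force': array([-0.99980941, -0.03856048,  0.47249234]), 'moment': array([ 0.04670537,  0.0177161 , -0.03861621]), 'grip_force': 0.0, 'grip_width': 0.09417147785069403}
```

View pics/top.png

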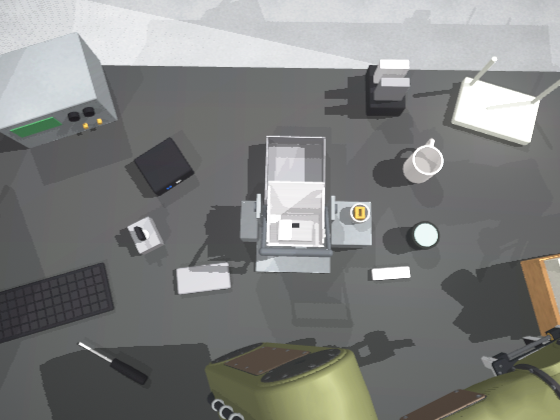

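View pics/scene.png

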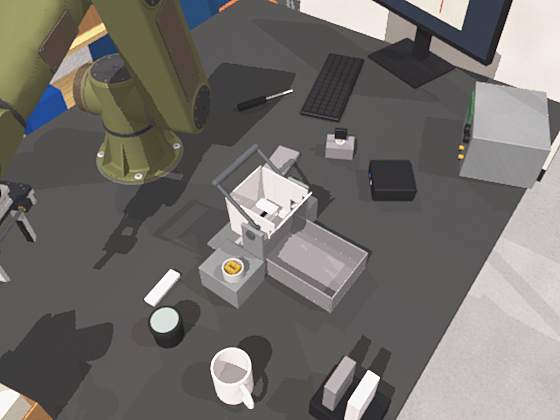

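The top view shows the key stand at about (145,235), the lock barrel at (360,212), the skip's bar near row 250, and the crate above at (297,160). In the scene view the key is at (340,140) and the lock at (233,268). The rotation is given as rpy, so I'll fix the helper and measure.

```bash
cat > h.py <<'E'
import numpy as np, cv2
from scipy.spatial.transform import Rotation as Ro
from station import telemetry, optics, ctrl
def fix(c):
    c=dict(c); r=np.array(c['rotation'])
    if r.size==3: c['rotation']=Ro.from_euler('xyz',r).as_matrix()
    return c
def shot(n,f=None):
    c=fix(optics.camera(n))
    if f: cv2.imwrite('pics/'+f,c['pixels'][:,:,::-1])
    return c
def ray(c,u,v):
    d=c['rotation']@np.linalg.inv(c['intrinsics'])@[u,v,1.]; return np.array(c['origin']),d/np.linalg.norm(d)
def plane(c,u,v,z):
    o,d=ray(c,u,v); return o+d*(z-o[2])/d[2]
def tri(c1,p1,c2,p2):
    A=0;b=0
    for c,p in((c1,p1),(c2,p2)):
        o,d=ray(c,*p); P=np.eye(3)-np.outer(d,d); A=A+P; b=b+P@o
    return np.linalg.solve(A,b)
def proj(c,p):
    q=np.array(c['intrinsics'])@(c['rotation'].T@(np.array(p)-c['origin'])); return q[:2]/q[2]
E
python3 - <<'E'
from h import *
a=fix(np.load('top.npy',allow_pickle=True).item());b=fix(np.load('scene.npy',allow_pickle=True).item())
for n,c in(('top',a),('scene',b)):
    h=cv2.cvtColor(c['pixels'],cv2.COLOR_RGB2HSV); m=cv2.inRange(h,(12,120,120),(35,255,255))
    k,l,s,ce=cv2.connectedComponentsWithStats(m)
    for i in range(1,k):
        if s[i,4]>25: print(n,s[i],ce[i],plane(c,*ce[i],.105).round(4))
def crop(c,x,y,w,h,f): return cv2.resize(c['pixels'][y:y+h,x:x+w,::-1],None,fx=f,fy=f,interpolation=cv2.INTER_CUBIC)
t=crop(a,235,125,150,155,3.8)[:580]
k=crop(a,115,205,60,60,4);k2=crop(b,310,115,60,60,4)
out=np.zeros((580,800,3),np.uint8); t=t[:580,:560]; out[:t.shape[0],:t.shape[1]]=t; out[:240,560:]=k;out[240:480,560:]=k2
cv2.imwrite('pics/c1.png',out)
E
```

```text
top [354 207  11  13 128] [359.1171875 212.4296875] [ 0.5424 -0.2098  0.105 ]
top [ 521  254   39   82 1565] [541.00766773 293.09009585] [ 0.3468 -0.6532  0.105 ]
scene [ 77   5  25  31 362] [89.17679558 20.2320442 ] [-0.5671  0.3301  0.105 ]
scene [224 260  17  14 154] [232.27272727 267.33116883] [ 0.5449 -0.2109  0.105 ]
scene [ 21 394  32  26 336] [ 35.50297619 411.5       ] [ 0.4518 -0.674   0.105 ]
```

View pics/c1.png

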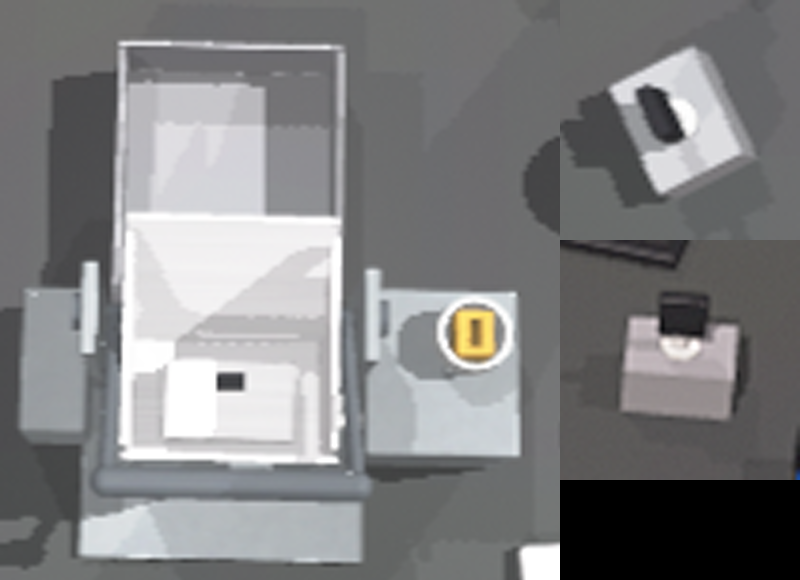

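The crop shows the bar from (95,480) to (370,487) and the barrel at (475,333) with its slot along world x. The key's bow is skewed about 25–30° on its stand. Next I'll convert these to metres.

```bash
python3 - <<'E'
from h import *
a=fix(np.load('top.npy',allow_pickle=True).item());b=fix(np.load('scene.npy',allow_pickle=True).item())
print('keyhole tri',tri(a,(358.9,212.2),b,(232.3,267.3)).round(4))
T=lambda x,y:(235+x/3.8-.5+.13,125+y/3.8-.5+.13)
for n,p,z in(('barL',(97,481),.23),('barR',(367,488),.23),('plateL',(90,263),.165),('plateL2',(90,350),.165),('plateR',(373,270),.165),('plateR2',(373,357),.165),('boxTL',(380,291),.075),('boxTR',(518,293),.075),('boxBR',(519,455),.075)):
    print(n,plane(a,*T(*p),z).round(4))
K=lambda x,y:(115+(x-560)/4-.4,205+y/4-.4)
P=[plane(a,*K(*p),.04) for p in((610,92),(690,48),(740,152),(658,195))]
print('stand',np.round(P,4).tolist(),np.mean(P,0).round(4))
for n,c,(x,y,w,h) in(('top',a,(125,215,35,35)),('scene',b,(330,125,25,35))):
    g=c['pixels'].max(2)[y:y+h,x:x+w]; m=(g<45).astype(np.uint8)
    k,l,s,ce=cv2.connectedComponentsWithStats(m)
    for i in range(1,k):
        if s[i,4]>20: print(n,s[i],ce[i]+[x,y],cv2.minAreaRect(np.argwhere(l==i)[:,::-1].astype(np.float32)))
E
```

```text
keyhole tri [ 0.5435 -0.2096  0.1024]
barL [0.431  0.0327 0.23  ]
barR [ 0.4289 -0.124   0.23  ]
plateL [0.5743 0.0432 0.165 ]
plateL2 [0.5185 0.042  0.165 ]
plateR [ 0.5721 -0.1363  0.165 ]
plateR2 [ 0.5162 -0.1358  0.165 ]
boxTL [ 0.5766 -0.1517  0.075 ]
boxTR [ 0.5764 -0.2467  0.075 ]
boxBR [ 0.4647 -0.2446  0.075 ]
stand [[0.5051, 0.397, 0.04], [0.5354, 0.346, 0.04], [0.4662, 0.3082, 0.04], [0.4373, 0.3603, 0.04]] [0.486  0.3529 0.04  ]
scene [ 5  6 12  8 63] [340.41269841 134.55555556] ((10.239999771118164, 9.319999694824219), (11.313708305358887, 6.788225173950195), 8.130102157592773)
```

Estimates:
- **Hinge:** (0.545, -0.046), yaw about -0.01.
- **Bar:** (0.430, -0.046, 0.23).
- **Keyhole:** (0.5435, -0.2096).
- **Key:** (0.486, 0.353), yaw 0.5.

I'll lift and travel over the key.

carry_out([
  [[0, 0, -40, 0, 0, 0, 60], [0, 0, -40, 0, 0, 0, 60], [0, 0, -40, 0, 0, 0, 60], [24.5, -28, 0, 0, 0, 0, 60], [24.5, -28, 0, 0, 0, 0, 60], [24.5, -28, 0, 0, 0, 0, 60], [24.5, -28, 0, 0, 0, 0, 60], [24.5, -28, 0, 0, 0, 0, 60], [24.5, -28, 0, 0, 0, 0, 60], [24.5, -28, 0, 0, 0, 0, 60], [24.5, -28, 0, 0, 0, 0, 60], [24.5, -28, 0, 0, 0, 0, 60], [24.5, -28, 0, 0, 0, 0, 60], [24.5, -28, 0, 0, 0, 0, 60], [24.5, -28, 0, 0, 0, 0, 60], [24.5, -28, 0, 0, 0, 0, 60], [24.5, -28, 0, 0, 0, 0, 60], [24.5, -28, 0, 0, 0, 0, 60], [24.5, -28, 0, 0, 0, 0, 60], [24.5, -28, 0, 0, 0, 0, 60]],
])

```text
time_s: 1.77
ee_pos: [0.4104, 0.1042, 0.3254]
eef_rot: [3.142, -0.0, 0.42]
force: [1.4, -0.6, 0.1]
grip_width: 0.0601
grip_force: 0.0
```

carry_out([
  [[24.5, -28, 0, 0, 0, 0, 60], [24.5, -28, 0, 0, 0, 0, 60], [24.5, -28, 0, 0, 0, 0, 60], [24.5, -28, 20, 0, 0, 0, 60], [24.5, -28, 20, 0, 0, -0.04, 60], [24.5, -28, 20, 0, 0, -0.04, 60], [24.5, -28, 20, 0, 0, 0, 60], [0, 0, 30, 0, 0, 0, 60], [0, 0, 0, 0, 0, 0, 60], [0, 0, 0, 0, 0, 0, 60]],
])

```text
time_s: 2.6
ee_pos: [0.4818, 0.3498, 0.2156]
eef_rot: [3.141, 0.003, 0.5]
force: [0.5, 0.3, 1.5]
grip_width: 0.06
grip_force: 0.0
```

```bash
python3 - <<'E'
from h import *
s=telemetry.get_obs();print(s['ee_pos'].round(4),s['eef_rot'].round(4),s['qpos'].round(2),s['time_s'])
c=shot('wrist','w1.png');np.save('w1.npy',c,allow_pickle=True);print(c['origin'],c['rotation'].round(3).tolist())
print(proj(c,[.486,.353,.09]))
E
```

```text
[0.4818 0.3498 0.2156] [3.1413 0.0034 0.5001] [ 0.57  0.4   1.37 -0.    1.38  1.64] 2.6
[0.55561481 0.3904704  0.39373589] [[0.48, -0.84, -0.254], [-0.877, -0.459, -0.14], [0.001, 0.29, -0.957]]
[275.2925275 196.5046028]
```

View pics/w1.png

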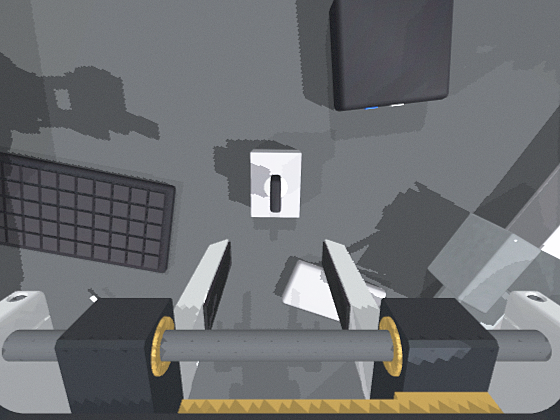

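The wrist view shows the stand at (251–300, 152–217), squared up with the tool, and the bow at (276,194). I'll refine these by mask.

```bash
python3 - <<'E'
from h import *
c=np.load('w1.npy',allow_pickle=True).item()
g=cv2.cvtColor(c['pixels'],cv2.COLOR_RGB2GRAY)
for nm,m in(('stand',g>150),('bow',g<60)):
    m=m.astype(np.uint8);M=np.zeros_like(m);x0,y0,x1,y1=(240,140,312,225) if nm=='stand' else (264,168,288,216)
    M[y0:y1,x0:x1]=m[y0:y1,x0:x1]
    k,l,s,ce=cv2.connectedComponentsWithStats(M); i=1+np.argmax(s[1:,4]); pts=np.argwhere(l==i)[:,::-1].astype(np.float32)
    r=cv2.minAreaRect(pts);print(nm,s[i],r)
    if nm=='stand': print(plane(c,*r[0],.04)); bx=cv2.boxPoints(r); q=[plane(c,*p,.04)[:2] for p in bx]; print([np.degrees(np.arctan2(*(q[j+1]-q[j])[::-1])).round(1) for j in range(3)],[np.linalg.norm(q[j+1]-q[j]).round(3) for j in range(3)])
    else:
        for v in (s[i,1],s[i,1]+s[i,3]): print(v,plane(c,r[0][0],v,.09).round(4),plane(c,r[0][0],v,.054).round(4))
for p in ([.486,.353,.09],[.486,.353,.054]): print(proj(c,p))
E
```

```text
stand [ 250  152   52   66 2859] ((275.5, 184.5), (65.0, 51.0), 90.0)
[0.4878699  0.35382418 0.04      ]
[np.float64(-61.3), np.float64(-149.9), np.float64(118.7)] [np.float64(0.06), np.float64(0.081), np.float64(0.064)]
bow [270 175  10  37 104] ((274.0992431640625, 192.9124755859375), (8.29631233215332, 36.24178695678711), 3.5763344764709473)
175 [0.5055 0.3651 0.09  ] [0.4996 0.3621 0.054 ]
212 [0.4703 0.3459 0.09  ] [0.4602 0.3406 0.054 ]
[275.2925275 196.5046028]
[275.34111264 188.75558702]
```

carry_out([
  [[7, -1, 0, 0, 0, 0, 50], [0, 0, 38, 0, 0, 0, 40], [0, 0, 38, 0, 0, 0, 40], [0, 0, 35, 0, 0, 0, 40], [0, 0, 25, 0, 0, 0, 40], [0, 0, 19.5, 0, 0, 0, 40], [0, 0, 0, 0, 0, 0, 40], [0, 0, 0, 0, 0, 0, 0], [0, 0, 0, 0, 0, 0, 0], [0, 0, 0, 0, 0, 0, 0], [0, 0, 0, 0, 0, 0, 0], [0, 0, 0, 0, 0, 0, 0], [0, 0, 0, 0, 0, 0, 0]],
], squeeze=35)

```text
time_s: 3.73
ee_pos: [0.4886, 0.3548, 0.0624]
eef_rot: [-3.142, -0.002, 0.5]
force: [-0.7, -0.8, 6.3]
grip_width: 0.012
grip_force: 35.0
```

carry_out([
  [[0, 0, -15, 0, 0, 0, 0], [0, 0, -30, 0, 0, 0, 0], [0, 0, -40, 0, 0, 0.03, 0], [0, 0, -40, 0, 0, 0.12, 0], [0, 0, -40, 0, 0, 0.12, 0], [0, 0, -40, 0, 0, 0.12, 0], [0, 0, -40, 0, 0, 0.12, 0], [0, 15, -13, 0, 0, 0, 0], [4, 37, 0, 0, 0, 0, 0], [4, 37, 0, 0, 0, 0, 0], [4, 37, 0, 0, 0, 0, 0], [4, 37, 0, 0, 0, 0, 0], [4, 37, 0, 0, 0, 0, 0], [4, 37, 0, 0, 0, 0, 0], [4, 37, 0, 0, 0, 0, 0], [4, 37, 0, 0, 0, 0, 0], [4, 37, 0, 0, 0, 0, 0], [4, 37, 0, 0, 0, 0, 0], [4, 37, 0, 0, 0, 0, 0], [4, 37, 0, 0, 0, 0, 0]],
])

```text
time_s: 5.4
ee_pos: [0.5308, -0.107, 0.319]
eef_rot: [-3.142, 0.0, -0.009]
force: [1.3, -0.7, -0.3]
grip_width: 0.0116
grip_force: 35.0
```

carry_out([
  [[4, 37, 0, 0, 0, 0, 0], [4, 37, 0, 0, 0, 0, 0], [4, 26, 0, 0, 0, 0, 0], [0, 0, 20, 0, 0, 0, 0], [0, 0, 20, 0, 0, 0, 0], [0, 0, 0, 0, 0, 0, 0], [0, 0, 0, 0, 0, 0, 0]],
])

```text
time_s: 5.98
ee_pos: [0.5418, -0.205, 0.2787]
eef_rot: [-3.141, 0.002, -0.009]
force: [0.2, 0.7, 1.4]
grip_width: 0.0116
grip_force: 35.0
```

```bash
python3 - <<'E'
from h import *
s=telemetry.get_obs();print(s['ee_pos'].round(4),s['eef_rot'].round(4),s['qpos'].round(2),s['time_s'])
c=shot('wrist','w2.png');np.save('w2.npy',c,allow_pickle=True);print(c['origin'])
print(proj(c,[.5435,-.2096,.105]),proj(c,s['ee_pos']+[0,0,.0096]))
a=shot('top');np.save('top2.npy',a,allow_pickle=True)
b=shot('scene');np.save('scene2.npy',b,allow_pickle=True)
x,y=map(int,proj(b,s['ee_pos']));k=cv2.resize(b['pixels'][y-60:y+90,x-60:x+60,::-1],None,fx=3,fy=3,interpolation=cv2.INTER_CUBIC)[:420]
cv2.imwrite('pics/w2s.png',cv2.resize(np.hstack([c['pixels'][:,140:420,::-1],k]),None,fx=1.2,fy=1.2))
E
```

```text
[ 0.5418 -0.205   0.2787] [-3.1409e+00  1.6000e-03 -9.4000e-03] [-0.42  0.32  1.32 -0.    1.5   1.16] 5.9833
[ 0.62572646 -0.20592784  0.45693282]
[279.78426988 189.64854529] [275.89174168 259.16595705]
```

View pics/w2s.png

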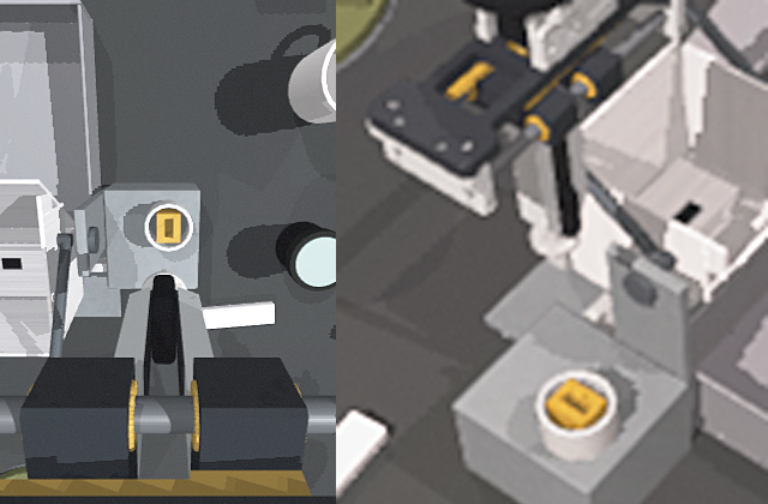

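The wrist view shows the barrel at (280,190) with its slot squared to the tool. The key's bow is at about (276,265) with the collar just above it at (276,235), held upright.

```bash
python3 - <<'E'
from h import *
c=np.load('w2.npy',allow_pickle=True).item(); P=c['pixels']
h=cv2.cvtColor(P,cv2.COLOR_RGB2HSV); m=cv2.inRange(h,(12,120,120),(35,255,255)); m[225:]=0
k,l,s,ce=cv2.connectedComponentsWithStats(m);i=1+np.argmax(s[1:,4])
x,y,w,hh=s[i,:4]; print('brass',s[i],'bbox ctr',plane(c,x+w/2-.5,y+hh/2-.5,.105))
hull=cv2.convexHull(np.argwhere(l==i)[:,::-1].astype(np.int32)); M=np.zeros(m.shape,np.uint8); cv2.fillConvexPoly(M,hull,1)
sl=((M==1)&(m==0)).astype(np.uint8); k,l2,s2,ce2=cv2.connectedComponentsWithStats(sl); j=1+np.argmax(s2[1:,4]); r=cv2.minAreaRect(np.argwhere(l2==j)[:,::-1].astype(np.float32))
bx=s2[j]; print('slot',bx,r,plane(c,*ce2[j],.105),plane(c,bx[0]+bx[2]/2-.5,bx[1]+bx[3]/2-.5,.105))
ring=((h[:,:,1]<40)&(h[:,:,2]>200)).astype(np.uint8); ring[:160]=0; ring[215:]=0; ring[:,:250]=0; ring[:,310:]=0
k,l3,s3,ce3=cv2.connectedComponentsWithStats(ring); j=1+np.argmax(s3[1:,4]); print('ring',s3[j],cv2.minEnclosingCircle(np.argwhere(l3==j)[:,::-1].astype(np.int32)))
big=cv2.resize(P[215:315,235:320,::-1],None,fx=6,fy=6,interpolation=cv2.INTER_NEAREST); cv2.imwrite('pics/k.png',big)
T=np.array([.5418,-.205,.2787])
for n,q in(('bow top +x',(18,0,28)),('bow top -x',(-18,0,28)),('bow bot +x',(18,0,-8)),('bow +x+y top',(18,6,28)),('collar front',(14,0,-18)),('collar L',(0,14,-18)),('collar R',(0,-14,-18))): print(n,proj(c,T+np.array(q)/1000).round(1))
E
```

```text
brass [271 175  20  27 490] bbox ctr [ 0.5455396  -0.21047792  0.105     ]
slot [278 193   5   4  12] ((280.0, 194.5), (3.0, 4.0), 90.0) [ 0.5379651  -0.20891971  0.105     ] [ 0.53743403 -0.20983131  0.105     ]
ring [261 170  40  40 380] ((280.5799865722656, 188.74000549316406), 20.620563507080078)
bow top +x [275.5 244.6]
bow top -x [276.1 301.5]
bow bot +x [275.6 222.6]
bow +x+y top [264.6 244.7]
collar front [275.7 223.2]
collar L [256.3 241.9]
collar R [295.5 241.6]
```

View pics/k.png

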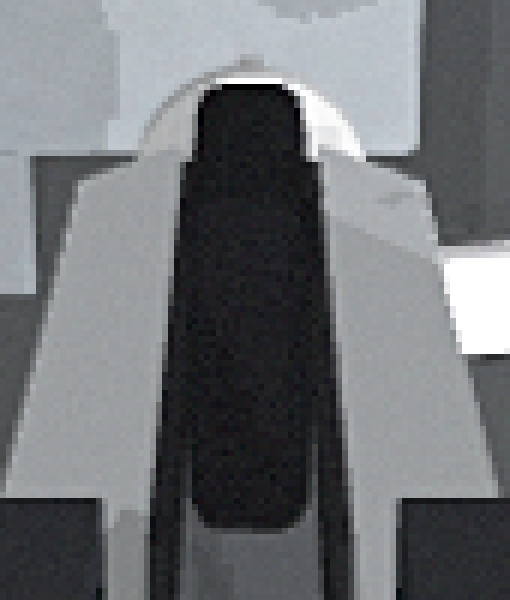

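The held key sits about 0–2 mm behind the TCP in x. The keyhole is near (0.5445, -0.210). The blade tip's taper gives ±3 mm / ±2 mm of entry room, so I'll descend and feel for it.

carry_out([
  [[3.8, 5, 30, 0, 0, 0, 0], [0, 0, 35, 0, 0, 0, 0], [0, 0, 30, 0, 0, 0, 0], [0, 0, 20, 0, 0, 0, 0], [0, 0, 5, 0, 0, 0, 0], [0, 0, 5, 0, 0, 0, 0], [0, 0, 5, 0, 0, 0, 0], [0, 0, 0, 0, 0, 0, 0]],
])

```text
time_s: 6.8
ee_pos: [0.5465, -0.2102, 0.1498]
eef_rot: [3.141, -0.001, -0.01]
force: [-0.6, -0.1, -1.4]
grip_width: 0.0118
grip_force: 35.0
```

carry_out([
  [[0, 0, 3, 0, 0, 0, 0], [0, 0, 3, 0, 0, 0, 0], [0, 0, 2, 0, 0, 0, 0], [0, 0, 0, 0, 0, 0, 0], [0, 0, 0, 0, 0, 0, 0]],
])

```text
time_s: 7.22
ee_pos: [0.5461, -0.2101, 0.1411]
eef_rot: [-3.142, 0.0, -0.01]
force: [1.3, -0.1, -1.1]
grip_width: 0.0116
grip_force: 35.0
```

carry_out([
  [[0, 0, 3, 0, 0, 0, 0], [0, 0, 3, 0, 0, 0, 0], [0, 0, 3, 0, 0, 0, 0], [0, 0, 3, 0, 0, 0, 0], [0, 0, 2, 0, 0, 0, 0], [0, 0, 1, 0, 0, 0, 0], [0, 0, 1, 0, 0, 0, 0], [0, 0, 0, 0, 0, 0, 0], [0, 0, 0, 0, 0, 0, 0], [0, 0, 0, 0, 0, 0, 0], [0, 0, 0, 0, 0, 0, 0]],
])

```text
time_s: 8.13
ee_pos: [0.5463, -0.2102, 0.1272]
eef_rot: [3.141, -0.001, -0.01]
force: [-8.7, 3.4, 20.4]
grip_width: 0.0121
grip_force: 35.0
```

```bash
python3 - <<'E'
from h import *
s=telemetry.get_obs();print(s['ee_pos'].round(4),s['force'],s['moment'],s['qpos'].round(2))
b=shot('scene');a=shot('top')
x,y=map(int,proj(b,[.5435,-.21,.12]));k=cv2.resize(b['pixels'][y-50:y+50,x-50:x+50,::-1],None,fx=4,fy=4,interpolation=cv2.INTER_CUBIC)
x,y=map(int,proj(a,[.5435,-.21,.12]));k2=cv2.resize(a['pixels'][y-50:y+50,x-50:x+50,::-1],None,fx=4,fy=4,interpolation=cv2.INTER_CUBIC)
cv2.imwrite('pics/in.png',np.hstack([k,k2]))
E
```

```text
[ 0.5463 -0.2102  0.1272] [-8.69548537  3.44437724 20.44890449] [ 0.90286649  1.89867833 -0.04150489] [-0.43  0.45  1.51  0.    1.19  1.15]
```

View pics/in.png

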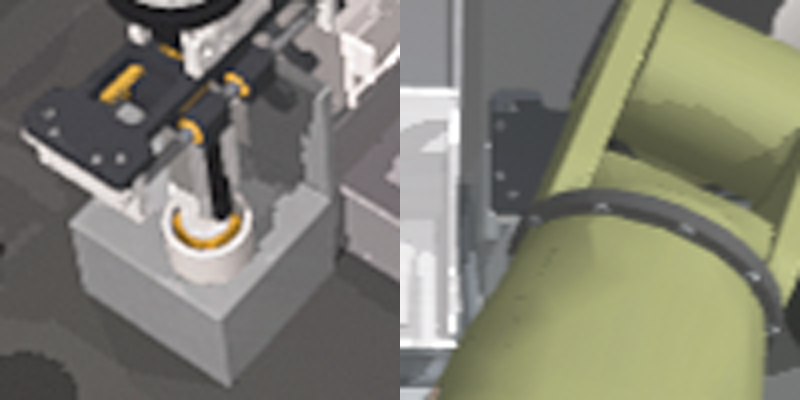

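The scene shot shows the collar seated on the brass barrel, and TCP z is exactly the expected home height with a 20 N push. I'll relieve the x load and turn anticlockwise.

carry_out([
  [[-1.5, 0.5, -0.5, 0, 0, 0, 0], [0, 0, 0, 0, 0, -0.08, 0], [0, 0, 0, 0, 0, -0.08, 0], [0, 0, 0, 0, 0, -0.08, 0], [0, 0, 0, 0, 0, -0.08, 0], [0, 0, 0, 0, 0, -0.08, 0], [0, 0, 0, 0, 0, -0.08, 0], [0, 0, 0, 0, 0, -0.08, 0], [0, 0, 0, 0, 0, -0.08, 0], [0, 0, 0, 0, 0, 0, 0]],
])

```text
time_s: 9.07
ee_pos: [0.5456, -0.2095, 0.1272]
eef_rot: [3.141, -0.003, 0.635]
force: [-0.1, 9.4, 14.8]
grip_width: 0.0115
grip_force: 35.0
```

carry_out([
  [[1, -1.2, 0, 0, 0, -0.08, 0], [0, 0, 0, 0, 0, -0.08, 0], [0, 0, 0, 0, 0, -0.08, 0], [0.5, -0.4, 0, 0, 0, -0.08, 0], [0, 0, 0, 0, 0, -0.08, 0], [0, 0, 0, 0, 0, -0.08, 0], [0, 0, 0, 0, 0, -0.08, 0], [0, 0, 0, 0, 0, 0, 0], [0, 0, 0, 0, 0, 0, 0]],
])

```text
time_s: 9.82
ee_pos: [0.5445, -0.2081, 0.1272]
eef_rot: [-3.141, -0.0, 1.19]
force: [-9.3, 5.2, 19.6]
grip_width: 0.0117
grip_force: 35.0
```

```bash
python3 - <<'E'
from h import *
s=telemetry.get_obs();print(s['ee_pos'].round(4),s['eef_rot'],s['force'],s['moment'],s['qpos'].round(2))
E
```

```text
[ 0.5445 -0.2081  0.1272] [-3.14132992e+00 -2.69305885e-04  1.19035392e+00] [-9.33378276  5.15115044 19.62525545] [ 1.22049252  2.24161825 -0.03041333] [-0.43  0.44  1.51  0.    1.19 -0.05]
```

carry_out([
  [[0.5, 1, 0, 0, 0, -0.05, 0], [0, 0, 0, 0, 0, -0.05, 0], [0, 0, 0, 0, 0, -0.05, 0], [0, 0, 0, 0, 0, 0, 0]],
])

```text
time_s: 10.15
ee_pos: [0.5444, -0.2081, 0.1272]
eef_rot: [-3.139, -0.0, 1.342]
force: [-18.8, 5.8, 23.4]
grip_width: 0.0119
grip_force: 35.8
```

```bash
python3 - <<'E'
from h import *
s=telemetry.get_obs();print(s['ee_pos'].round(4),s['eef_rot'],s['force'],s['moment'],s['qpos'].round(2))
E
```

```text
[ 0.5444 -0.2081  0.1272] [-3.13853937e+00 -6.15115477e-06  1.34234487e+00] [-18.83480348   5.80509427  23.44975457] [ 1.14791357  4.16979423 -0.53426453] [-0.43  0.45  1.51 -0.    1.19 -0.2 ]
```

The moment has risen to 0.53 N m, so the lock is on its stop. I'll relax, release and lift.

carry_out([
  [[-0.4, -1.9, 0, 0, 0, 0.05, 0], [0, 0, -1, 0, 0, 0.05, 0], [0, 0, 0, 0, 0, 0, 0], [0, 0, 0, 0, 0, 0, 30], [0, 0, 0, 0, 0, 0, 30], [0, 0, 0, 0, 0, 0, 30], [0, 0, 0, 0, 0, 0, 30], [0, 0, -10, 0, 0, 0, 30], [0, 0, -25, 0, 0, 0, 30], [0, 0, -40, 0, 0, 0, 30], [0, 0, -40, 0, 0, 0, 30], [0, 0, -40, 0, 0, 0, 30], [0, 0, -40, 0, 0, 0, 30], [0, 0, 0, 0, 0, 0, 30]],
])

```text
time_s: 11.32
ee_pos: [0.545, -0.2087, 0.3308]
eef_rot: [3.129, 0.001, 1.24]
force: [0.9, 0.7, 0.4]
grip_width: 0.0302
grip_force: 0.0
```

```bash
python3 - <<'E'
from h import *
s=telemetry.get_obs();print(s['ee_pos'].round(4),s['eef_rot'],s['force'],s['qpos'].round(2))
b=shot('scene');c=shot('wrist')
x,y=map(int,proj(b,[.5435,-.21,.12]));k=cv2.resize(b['pixels'][y-50:y+50,x-50:x+50,::-1],None,fx=4.2,fy=4.2,interpolation=cv2.INTER_CUBIC)
cv2.imwrite('pics/rel.png',np.hstack([k,c['pixels'][:,90:470,::-1]]))
E
```

```text
[ 0.545  -0.2087  0.3308] [3.12928018e+00 1.17297898e-03 1.23996193e+00] [0.91109338 0.68629126 0.42207586] [-0.43  0.31  1.22  0.    1.6  -0.1 ]
```

View pics/rel.png

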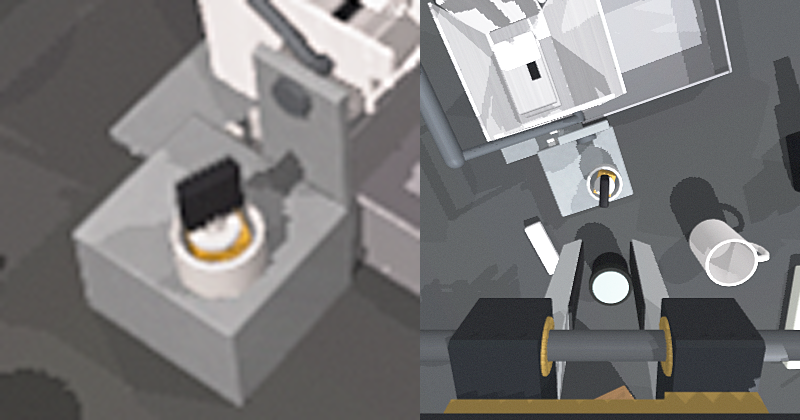

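The key is home and turned, with the bow rotated about 70° and the collar on the barrel. Now I'll go above the bar.

carry_out([
  [[19.5, -27, 0, 0, 0, 0, 50], [19.5, -27, 0, 0, 0, 0, 50], [19.5, -27, 0, 0, 0, 0, 50], [19.5, -27, 0, 0, 0, 0, 50], [19.5, -27, 0, 0, 0, 0, 50], [19.5, -27, 0, 0, 0, 0, 50], [0, 0, 0, 0, 0, -0.1, 50], [0, 0, 0, 0, 0, -0.11, 50], [0, 0, 15, 0, 0, -0.11, 50], [0, 0, 15, 0, 0, 0, 50], [0, 0, 0, 0, 0, 0, 50], [0, 0, 0, 0, 0, 0, 50]],
])

```text
time_s: 12.42
ee_pos: [0.4282, -0.0449, 0.2908]
eef_rot: [-3.139, -0.0, 1.559]
force: [-0.7, 0.5, -0.2]
grip_width: 0.0498
grip_force: 0.0
```

```bash
python3 - <<'E'
from h import *
s=telemetry.get_obs();print(s['ee_pos'].round(4),s['eef_rot'],s['force'],s['qpos'].round(2))
b=shot('scene');c=shot('wrist');print(c['origin'])
print(proj(c,[.430,-.046,.23]))
x,y=map(int,proj(b,[.45,-.05,.22]));k=cv2.resize(b['pixels'][y-60:y+60,x-60:x+60,::-1],None,fx=3.5,fy=3.5,interpolation=cv2.INTER_CUBIC)
cv2.imwrite('pics/bar.png',np.hstack([k,c['pixels'][:,90:470,::-1]]))
E
```

```text
[ 0.4282 -0.0449  0.2908] [-3.13919239e+00 -4.52548562e-04  1.55891437e+00] [-0.67296312  0.54663815 -0.18401127] [-0.19 -0.03  1.7   0.    1.48 -0.18]
[0.42925646 0.03907125 0.46996791]
[278.2640189  222.83552133]
```

View pics/bar.png

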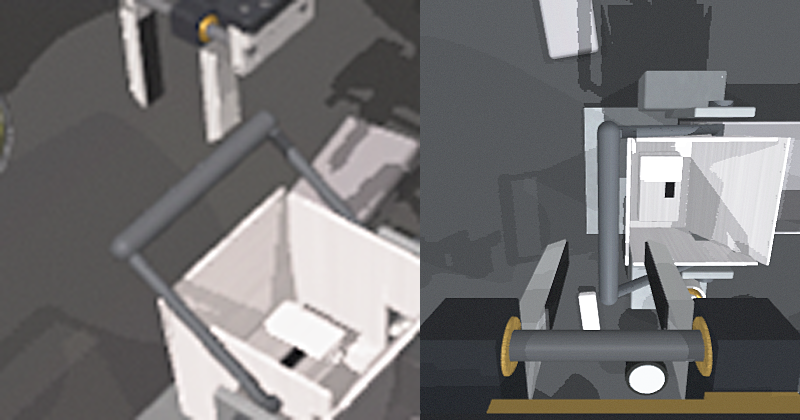

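The bar in the wrist view is centred between the fingers at column 278, as predicted. I'll descend and pinch lightly.

carry_out([
  [[0, 1.8, 30, 0, 0, 0, 45], [0, 0, 25, 0, 0, 0, 40], [0, 0, 15, 0, 0, 0, 40], [0, 0, 6, 0, 0, 0, 40], [0, 0, 0, 0, 0, 0, 40], [0, 0, 0, 0, 0, 0, 15], [0, 0, 0, 0, 0, 0, 15], [0, 0, 0, 0, 0, 0, 15], [0, 0, 0, 0, 0, 0, 15], [0, 0, 0, 0, 0, 0, 15]],
], squeeze=20)

```text
time_s: 13.35
ee_pos: [0.4301, -0.045, 0.2163]
eef_rot: [-3.141, 0.0, 1.56]
force: [-6.0, -0.7, 6.7]
grip_width: 0.0173
grip_force: 20.0
```

carry_out([
  [[0, 4.3, -5.5, 0, 0, 0, 15], [0, 4.3, -5.5, 0, 0, 0, 15], [0, 4.8, -5.1, 0, 0, 0, 15], [0, 4.8, -5.1, 0, 0, 0, 15], [0, 5.3, -4.6, 0, 0, 0, 15], [0, 5.4, -4.5, 0, 0, 0, 15], [0, 5.7, -4, 0, 0, 0, 15], [0, 5.7, -4, 0, 0, 0, 15], [0, 0, 0, 0, 0, 0, 15]],
])

```text
time_s: 14.1
ee_pos: [0.4706, -0.0456, 0.2561]
eef_rot: [-3.141, 0.001, 1.56]
force: [-17.2, 0.8, 20.1]
grip_width: 0.0175
grip_force: 20.0
```

```bash
python3 - <<'E'
from h import *
b=shot('scene')
k=cv2.resize(b['pixels'][120:320,180:400,::-1],None,fx=2.5,fy=2.5,interpolation=cv2.INTER_CUBIC)
cv2.imwrite('pics/tip1.png',k)
E
```

```text
(no output)
```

View pics/tip1.png

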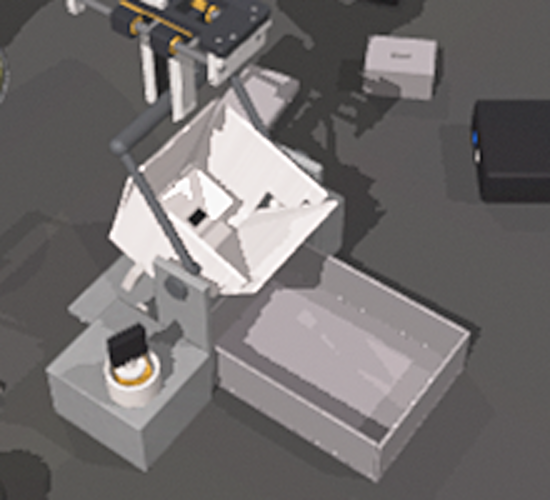

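The skip is tipping at about 0.4 rad with the bar well held and the key still seated. A radial load suggests the commanded arc is about 1.5 mm too small. I'll correct that and continue over to the stop.

carry_out([
  [[0, -0.8, -1.5, 0, 0, 0, 15], [0, 12.2, -6.8, 0, 0, 0, 15], [0, 12.9, -5.6, 0, 0, 0, 15], [0, 13.3, -4.3, 0, 0, 0, 15], [0, 13.7, -2.9, 0, 0, 0, 15], [0, 13.9, -1.5, 0, 0, 0, 15], [0, 0, 0, 0, 0, 0, 15]],
])

```text
time_s: 14.73
ee_pos: [0.5377, -0.0464, 0.2775]
eef_rot: [3.14, 0.001, 1.56]
force: [-2.3, -0.3, 8.6]
grip_width: 0.0174
grip_force: 20.0
```

carry_out([
  [[0, 14, -0.2, 0, 0, 0, 15], [0, 13.9, 1.3, 0, 0, 0, 15], [0, 13.8, 2.6, 0, 0, 0, 15], [0, 13.4, 4, 0, 0, 0, 15], [0, 12.9, 5.3, 0, 0, 0, 15], [0, 12.4, 6.6, 0, 0, 0, 15], [0, 11.6, 7.8, 0, 0, 0, 15], [0, 0, 0, 0, 0, 0, 15]],
])

```text
time_s: 15.4
ee_pos: [0.6298, -0.0474, 0.2481]
eef_rot: [3.14, 0.0, 1.56]
force: [4.9, -1.9, 0.6]
grip_width: 0.0174
grip_force: 20.0
```

carry_out([
  [[0, 10.8, 8.9, 0, 0, 0, 15], [0, 9.8, 10, 0, 0, 0, 15], [0, 8.9, 10.8, 0, 0, 0, 15], [0, 3.8, 5.8, 0, 0, 0, 15], [0, 3.8, 5.9, 0, 0, 0, 15], [0, 1.7, 3, 0, 0, 0, 15], [0, 0, 0, 0, 0, 0, 15], [0, 0, 0, 0, 0, 0, 15], [0, 0, 0, 0, 0, 0, 15], [0, 0, 0, 0, 0, 0, 15], [0, 0, 0, 0, 0, 0, 15], [0, 0, 0, 0, 0, 0, 15], [0, 0, 0, 0, 0, 0, 15], [0, 0, 0, 0, 0, 0, 15]],
])

```text
time_s: 16.57
ee_pos: [0.6656, -0.0478, 0.2061]
eef_rot: [-3.139, 0.0, 1.56]
force: [-14.5, -1.5, 10.4]
grip_width: 0.0172
grip_force: 20.0
```

```bash
cat > dr.py <<'E'
from h import *
a=shot('top');b=shot('scene')
cr=[.62,-.046]
for n,c in(('top',a),('scene',b)):
    g=cv2.cvtColor(c['pixels'],cv2.COLOR_RGB2GRAY)
    # rectified crate floor view grid (z=.02), 20 mm cells, rows x from .76 down to .56, columns y .06 to -.15
    print(n)
    for X in np.arange(.78,.54,-.015):
        r=[]
        for Y in np.arange(.05,-.15,-.015):
            u,v=proj(c,[X,Y,.02]).round().astype(int); r.append(g[v,u])
        print('%.3f'%X,' '.join('%3d'%q for q in r))
E
python3 dr.py; python3 - <<'E'
from h import *
a=fix(np.load('top.npy',allow_pickle=True).item())
for p in((123,45),(342,47)): print('crate far rim z.06',plane(a,235+p[0]/3.8,125+p[1]/3.8,.065).round(4))
E
```

```text
top
0.780 116 148 180 152 158 144  85  64  52  57  52 148  98 179
0.765 116 176 186 142 146 151 153 153 152 163 170 176 131 178
0.750  77 178 182 115 131 147 160 167 178 187 172 177 157 179
0.735  76  95  79  86  84  90 103 113 111 115 145 171 168 180
0.720  71  62  84 156 162 167 172 160 142 129  70 110 108 168
0.705  61 108 124 160 164 169 174 177 179 181 178 144  71  99
0.690  78 116 130 158 164 169 176 177 180 181 180 171 162  90
0.675  93 126 137 155 164 171 176 178 179 181 184 175 165  68
0.660 111 132 145 159 171 175 176 177 181 181 184 176 160 107
0.645 114 140 155 167 172 175 176 178 181 182 184 178 162 107
0.630 120 138 166 170 172 176 176 179 181 184 182 177 166 107
0.615 124 150 168 169 173 176 177 179 181 182 180 178 164 107
0.600 134 156 170 172 173 176 177 179 182 184 181 177 161 103
0.585 144 160 171 173 175 177 180 181 183 186 185 181 168 102
0.570 146 163 172 174 175 180 181 184 184 187 187 183 171 102
0.555 147 166 172 175 178 180 182 185 188 188 188 182 173 103
scene
0.780  89  90  90  84  87  85  85  85  85  85  85  86  84  86
0.765  89  90  97  93 101 120  95  9
[... 280 characters left out ...]
142 141 152 149 183 170 170 147 218 118 168 141 136  80
0.675 141 143 151 111 245 249 246 246 247 236 168 142 142  78
0.660 139 141 153 117 224 235 248 246 247 231 184 140 143  77
0.645 142 141 143 248 246   1 174 245 246 215 156 142 143  76
0.630  79 141 145 255 246 245 245 245 246 195 157 142 140  78
0.615  86 142 150 114 246 247 252 247 144  86 162 141 145  78
0.600  81 109 151 151 191 208 237 215 237 181 185 140 142  78
0.585  84  79  76 122 253 245 245 245 246 185 190 140 149  67
0.570  88  93 108  88 254 245 246 246 248 194 189 146  99 107
0.555  89  89  95 106 200 196 197 198 198 201 164 108 119 125
crate far rim z.06 [0.7543 0.0278 0.065 ]
crate far rim z.06 [ 0.7549 -0.1285  0.065 ]
```

Bar geometry puts the skip at about 1.99 rad, pressed on its stop. Next I'll count the drives in the crate by shape.

```bash
cat > dr2.py <<'E'
from h import *
for n in('scene','top'):
    c=shot(n); g=cv2.cvtColor(c['pixels'],cv2.COLOR_RGB2GRAY)
    poly=np.array([proj(c,p) for p in((.545,.03,.01),(.752,.03,.01),(.752,-.122,.01),(.545,-.122,.01))],np.int32)
    M=np.zeros(g.shape,np.uint8);cv2.fillConvexPoly(M,poly,1); print(n,poly.tolist())
    for nm,m in(('white',g>222),('dark',g<35)):
        k,l,s,ce=cv2.connectedComponentsWithStats((m&(M==1)).astype(np.uint8))
        for i in range(1,k):
            if s[i,4]>=(25 if nm=='white' else 4): print(nm,s[i].tolist(),plane(c,*ce[i],.015).round(3)[:2],[np.round(v,1) for v in cv2.minAreaRect(np.argwhere(l==i)[:,::-1].astype(np.float32))[:2]])
E
python3 dr2.py
```

```text
scene [[293, 226], [361, 263], [328, 307], [258, 265]]
white [276, 236, 26, 27, 364] [ 0.579 -0.042] [array([287.9, 249.9]), array([15.3, 26.6])]
white [293, 242, 37, 39, 824] [ 0.646 -0.038] [array([311.4, 260.2]), array([28.6, 33.1])]
dark [311, 256, 5, 5, 11] [ 0.646 -0.028] [array([313.1, 258.3]), array([2.2, 4.9])]
top [[265, 216], [267, 144], [320, 144], [321, 216]]
```

Two white areas show in the crate; the second is about 70 × 85 mm, so more than one drive. The skip may be hiding part of it. I'll ease the skip back part-way, then recount.

carry_out([
  [[0, -1.7, -3, 0, 0, 0, 15], [0, -3.8, -5.8, 0, 0, 0, 15], [0, -3.8, -5.9, 0, 0, 0, 15], [0, -4.4, -5.4, 0, 0, 0, 15], [0, -4.5, -5.4, 0, 0, 0, 15], [0, -4.9, -5, 0, 0, 0, 15], [0, -4.9, -5, 0, 0, 0, 15], [0, -5.4, -4.4, 0, 0, 0, 15], [0, -5.4, -4.5, 0, 0, 0, 15], [0, -5.8, -3.9, 0, 0, 0, 15], [0, -5.8, -3.9, 0, 0, 0, 15], [0, -6.2, -3.3, 0, 0, 0, 15], [0, -6.2, -3.3, 0, 0, 0, 15], [0, -6.4, -2.6, 0, 0, 0, 15], [0, -6.5, -2.7, 0, 0, 0, 15], [0, -6.7, -2, 0, 0, 0, 15], [0, -6.7, -2, 0, 0, 0, 15], [0, 0, 0, 0, 0, 0, 15]],
])

```text
time_s: 18.27
ee_pos: [0.577, -0.0462, 0.2744]
eef_rot: [3.14, -0.0, 1.56]
force: [1.5, 1.0, 7.3]
grip_width: 0.0172
grip_force: 20.0
```

```bash
python3 dr2.py
```

```text
scene [[293, 226], [361, 263], [328, 307], [258, 265]]
white [276, 226, 20, 21, 72] [ 0.549 -0.011] [array([285.2, 236.2]), array([ 2.7, 26.8])]
white [276, 240, 26, 23, 313] [ 0.58  -0.046] [array([287.5, 249.4]), array([14.4, 27.2])]
white [293, 242, 37, 39, 824] [ 0.646 -0.038] [array([311.4, 260.2]), array([28.6, 33.1])]
dark [311, 256, 5, 5, 12] [ 0.646 -0.029] [array([313.3, 258.4]), array([2.7, 4.9])]
top [[265, 216], [267, 144], [320, 144], [321, 216]]
white [276, 161, 7, 16, 73] [ 0.677 -0.004] [array([279. , 168.5]), array([15.,  6.])]
white [306, 170, 15, 10, 80] [ 0.66  -0.105] [array([314.9, 177. ]), array([ 7.7, 16.1])]
```

carry_out([
  [[0, -6.9, -1.3, 0, 0, 0, 15], [0, -6.9, -1.3, 0, 0, 0, 15], [0, -6.9, -0.6, 0, 0, 0, 15], [0, -7, -0.7, 0, 0, 0, 15], [0, -7, 0.1, 0, 0, 0, 15], [0, -7, 0.1, 0, 0, 0, 15], [0, -6.9, 0.7, 0, 0, 0, 15], [0, -7, 0.8, 0, 0, 0, 15], [0, -6.8, 1.4, 0, 0, 0, 15], [0, -6.9, 1.5, 0, 0, 0, 15], [0, -6.6, 2.1, 0, 0, 0, 15], [0, -6.7, 2.2, 0, 0, 0, 15], [0, -6.4, 2.8, 0, 0, 0, 15], [0, -6.5, 2.8, 0, 0, 0, 15], [0, -6.1, 3.4, 0, 0, 0, 15], [0, -6.1, 3.4, 0, 0, 0, 15], [0, 0, 0, 0, 0, 0, 15], [0, 0, 0, 0, 0, 0, 15]],
])

```text
time_s: 19.87
ee_pos: [0.4695, -0.0454, 0.2551]
eef_rot: [-3.14, -0.0, 1.56]
force: [-2.6, 2.1, -0.4]
grip_width: 0.0172
grip_force: 20.0
```

```bash
python3 dr2.py
```

```text
scene [[293, 226], [361, 263], [328, 307], [258, 265]]
white [276, 236, 26, 27, 365] [ 0.579 -0.041] [array([288. , 249.8]), array([15.3, 26.9])]
white [293, 242, 37, 39, 824] [ 0.646 -0.038] [array([311.4, 260.2]), array([28.6, 33.1])]
dark [311, 256, 5, 5, 11] [ 0.646 -0.028] [array([313.1, 258.3]), array([2.2, 4.9])]
top [[265, 216], [267, 144], [320, 144], [321, 216]]
white [275, 157, 33, 24, 385] [ 0.675 -0.033] [array([291.7, 169.9]), array([31.7, 23. ])]
white [289, 158, 5, 9, 25] [ 0.701 -0.037] [array([291., 162.]), array([8., 4.])]
```

carry_out([
  [[0, -5.7, 4, 0, 0, 0, 15], [0, -5.7, 4, 0, 0, 0, 15], [0, -5.3, 4.5, 0, 0, 0, 15], [0, -5.4, 4.6, 0, 0, 0, 15], [0, -4.8, 5.1, 0, 0, 0, 15], [0, -4.8, 5.1, 0, 0, 0, 15], [0, -4.3, 5.5, 0, 0, 0, 15], [0, -4.3, 5.5, 0, 0, 0, 15], [0, -1.2, 1.7, 0, 0, 0, 15], [0, 0, 0, 0, 0, 0, 15], [0, 0, 0, 0, 0, 0, 15], [0, 0, 0, 0, 0, 0, 15], [0, 0, 0, 0, 0, 0, 15]],
], squeeze=30)

```text
time_s: 21.05
ee_pos: [0.4301, -0.045, 0.2171]
eef_rot: [3.135, 0.001, 1.56]
force: [8.2, 4.3, 15.6]
grip_width: 0.0168
grip_force: 30.0
```

```bash
cat > bar.py <<'E'
from h import *
s=telemetry.get_obs();print(s['ee_pos'].round(4),s['force'].round(1))
o=fix(np.load('top.npy',allow_pickle=True).item())
for c in(o,shot('top')):
    g=cv2.cvtColor(c['pixels'],cv2.COLOR_RGB2GRAY)
    print('bar/skip columns:')
    for u in(266,290,324): print(u,g[228:275,u].tolist())
    print('skip',[ (g[215:245:3,u]).tolist() for u in(285,295,305)])
E
python3 bar.py
```

```text
[ 0.4301 -0.045   0.2171] [ 8.2  4.3 15.6]
bar/skip columns:
266 [163, 161, 161, 159, 182, 183, 188, 192, 191, 190, 189, 197, 222, 218, 144, 142, 189, 160, 130, 119, 127, 138, 146, 149, 144, 130, 114, 100, 130, 130, 131, 145, 214, 223, 220, 223, 222, 222, 221, 218, 217, 212, 206, 173, 99, 99, 107]
290 [255, 255, 255, 255, 255, 255, 255, 255, 255, 255, 254, 254, 183, 181, 203, 212, 248, 255, 130, 121, 117, 135, 145, 146, 149, 140, 125, 112, 138, 185, 185, 186, 186, 186, 187, 186, 185, 187, 186, 186, 185, 185, 182, 175, 95, 100, 99]
324 [163, 227, 226, 225, 221, 208, 236, 246, 249, 204, 163, 157, 155, 155, 151, 122, 116, 121, 152, 115, 115, 121, 132, 139, 139, 137, 124, 111, 103, 154, 178, 177, 178, 180, 181, 180, 180, 180, 180, 180, 179, 179, 180, 181, 179, 80, 99]
skip [[197, 203, 255, 255, 255, 255, 255, 255, 255, 203], [208, 203, 238, 67, 113, 239, 235, 239, 235, 204], [203, 202, 239, 237, 238, 239, 236, 239, 236, 205]]
bar/skip columns:
266 [95, 101, 108, 109, 114, 116, 118, 128, 135, 144, 148, 155, 161, 171, 177, 179, 178, 177, 177, 177, 177, 177, 177, 177, 177, 177, 177, 177, 177, 177, 178, 177, 178, 177, 177, 177, 177, 178, 178, 178, 178, 176, 175, 180, 189, 190, 186]
290 [176, 179, 178, 179, 181, 182, 181, 182, 182, 182, 180, 180, 179, 176, 172, 170, 167, 164, 160, 156, 153, 150, 145, 141, 136, 133, 127, 123, 114, 103, 91, 87, 81, 62, 52, 86, 174, 195, 192, 165, 121, 64, 64, 68, 86, 87, 87]
324 [166, 169, 169, 171, 173, 174, 175, 176, 180, 178, 178, 180, 181, 181, 182, 181, 182, 182, 177, 158, 154, 145, 115, 114, 106, 102, 93, 92, 88, 87, 83, 85, 84, 87, 89, 87, 90, 91, 95, 99, 106, 109, 120, 127, 136, 143, 152]
skip [[144, 157, 167, 174, 176, 179, 181, 182, 179, 169], [99, 150, 162, 170, 175, 178, 181, 182, 181, 175], [97, 120, 152, 165, 171, 176, 179, 180, 182, 181]]
```

carry_out([
  [[0, -0.6, 1, 0, 0, 0, 15], [0, 0, 0, 0, 0, 0, 15], [0, 0, 0, 0, 0, 0, 15], [0, 0, 0, 0, 0, 0, 15], [0, 0.6, -1.5, 0, 0, 0, 40], [0, 0, 0, 0, 0, 0, 40], [0, 0, 0, 0, 0, 0, 40], [0, 0, -15, 0, 0, 0, 40], [0, 0, -30, 0, 0, 0, 40], [0, 0, -40, 0, 0, 0, 40], [-20, 0, -35, 0, 0, 0, 40], [-40, 0, 0, 0, 0, 0, 40], [-40, 0, 0, 0, 0, 0, 40], [-40, 0, 0, 0, 0, 0, 40], [-40, 0, 0, 0, 0, 0, 40], [-40, 0, 0, 0, 0, 0, 40], [-40, 0, 0, 0, 0, 0, 40], [0, 0, 0, 0, 0, 0, 40]],
])

```text
time_s: 22.6
ee_pos: [0.4242, -0.31, 0.3336]
eef_rot: [-3.138, -0.001, 1.555]
force: [-1.4, 0.1, -0.5]
grip_width: 0.04
grip_force: 0.0
```

```bash
python3 bar.py; python3 dr2.py
```

```text
[ 0.4242 -0.31    0.3336] [-1.4  0.1 -0.5]
bar/skip columns:
266 [163, 161, 161, 159, 182, 183, 188, 192, 191, 190, 189, 197, 222, 218, 144, 142, 189, 160, 130, 119, 127, 138, 146, 149, 144, 130, 114, 100, 130, 130, 131, 145, 214, 223, 220, 223, 222, 222, 221, 218, 217, 212, 206, 173, 99, 99, 107]
290 [255, 255, 255, 255, 255, 255, 255, 255, 255, 255, 254, 254, 183, 181, 203, 212, 248, 255, 130, 121, 117, 135, 145, 146, 149, 140, 125, 112, 138, 185, 185, 186, 186, 186, 187, 186, 185, 187, 186, 186, 185, 185, 182, 175, 95, 100, 99]
324 [163, 227, 226, 225, 221, 208, 236, 246, 249, 204, 163, 157, 155, 155, 151, 122, 116, 121, 152, 115, 115, 121, 132, 139, 139, 137, 124, 111, 103, 154, 178, 177, 178, 180, 181, 180, 180, 180, 180, 180, 179, 179, 180, 181, 179, 80, 99]
skip [[197, 203, 255, 255, 255, 255, 255, 255, 255, 203], [208, 203, 238, 67, 113, 239, 235, 239, 235, 204], [203, 202, 239, 237, 238, 239, 236, 239, 236, 205]]
bar/skip columns:
266 [163, 161, 161, 159, 183, 183, 189, 191, 191, 190, 189, 197, 222, 218, 144, 142, 189, 159, 130, 120, 120, 96, 98, 99, 97, 87, 81, 83, 117, 117
[... 481 characters left out ...]
1, 194, 194, 194, 193, 193, 194, 193, 192, 192, 194, 195, 190, 84, 105]
skip [[197, 203, 207, 238, 233, 237, 238, 237, 237, 235], [209, 204, 204, 239, 234, 236, 237, 238, 238, 237], [203, 204, 202, 237, 236, 236, 235, 238, 237, 237]]
scene [[293, 226], [361, 263], [328, 307], [258, 265]]
white [276, 236, 26, 27, 362] [ 0.579 -0.042] [array([287.3, 249.2]), array([14.8, 27.2])]
white [293, 242, 37, 39, 824] [ 0.646 -0.038] [array([311.4, 260.2]), array([28.6, 33.1])]
dark [311, 256, 5, 5, 12] [ 0.646 -0.028] [array([313.1, 258.3]), array([2.2, 4.9])]
top [[265, 216], [267, 144], [320, 144], [321, 216]]
white [267, 157, 55, 60, 1623] [ 0.623 -0.029] [array([291.2, 192.9]), array([51.9, 60.6])]
```

The skip is empty and the bar is back on its original pixels. As a final check I'll compare the scene with its starting state, for the drives and bystanders.

```bash
python3 - <<'E'
from h import *
for n in('scene','top'):
    o=fix(np.load(n+'.npy',allow_pickle=True).item());c=shot(n)
    d=cv2.absdiff(o['pixels'],c['pixels']).max(2); m=cv2.morphologyEx((d>40).astype(np.uint8),cv2.MORPH_OPEN,np.ones((2,2)))
    k,l,s,ce=cv2.connectedComponentsWithStats(m)
    for i in range(1,k):
        if s[i,4]>40: print(n,s[i].tolist(),plane(c,*ce[i],.02).round(3)[:2])
    if n=='scene':
        g=cv2.cvtColor(c['pixels'],cv2.COLOR_RGB2GRAY); h=cv2.cvtColor(o['pixels'],cv2.COLOR_RGB2GRAY)
        print('key bow px',proj(c,[.544,-.21,.137]).round(),g[246:272:2,232].tolist())
        # rectified crate at z=.012: now minus initially
        for X in np.arange(.76,.53,-.01): 
            uv=[proj(c,[X,Y,.012]).round().astype(int) for Y in np.arange(.04,-.135,-.01)]
            print('%.2f'%X,''.join('.' if abs(int(g[v,u])-int(h[v,u]))<15 else ('#' if g[v,u]>222 else ('o' if g[v,u]<60 else '+')) for u,v in uv))
E
```

```text
scene [0, 0, 55, 41, 1061] [-0.956  0.31 ]
scene [0, 0, 124, 154, 6803] [-0.561  0.141]
scene [139, 0, 20, 60, 687] [-0.447  0.487]
scene [180, 0, 22, 31, 476] [-0.409  0.693]
scene [6, 22, 14, 26, 140] [-0.873  0.186]
scene [130, 30, 17, 66, 537] [-0.33   0.315]
scene [0, 47, 9, 20, 67] [-0.766  0.07 ]
scene [91, 58, 44, 40, 1163] [-0.335  0.216]
scene [151, 78, 9, 12, 82] [-0.193  0.267]
scene [103, 107, 16, 5, 57] [-0.212  0.083]
scene [123, 110, 10, 6, 41] [-0.157  0.103]
scene [83, 120, 99, 91, 2808] [ 0.022 -0.044]
scene [335, 132, 15, 9, 104] [0.468 0.4  ]
scene [271, 146, 29, 23, 343] [0.374 0.225]
scene [234, 175, 19, 18, 60] [0.346 0.071]
scene [263, 179, 4, 13, 41] [0.398 0.102]
scene [0, 185, 17, 36, 327] [-0.142 -0.361]
scene [25, 191, 12, 22, 109] [-0.086 -0.32 ]
scene [257, 199, 16, 19, 111] [0.451 0.026]
scene [18, 215, 19, 28, 226] [-0.011 -0.387]
scene [269, 235, 34, 32, 571] [ 0.578 -0.052]
scene [294, 243, 36, 40, 900] [ 0.652 -0.042]
scene [224, 250, 30, 24, 380] [ 0.495 -0.149]
scene [0, 266, 11, 17, 113] [ 0.065 -0.511]
key bow px [231. 259.] [158, 160, 116, 43
[... 896 characters left out ...]
24]
top [131, 227, 18, 17, 200] [0.486 0.37 ]
top [309, 251, 24, 5, 75] [ 0.446 -0.122]
top [348, 265, 87, 82, 746] [ 0.321 -0.309]
top [257, 267, 26, 7, 128] [0.399 0.018]
top [178, 269, 54, 26, 1014] [0.365 0.195]
top [230, 284, 27, 35, 395] [0.308 0.083]
top [356, 291, 128, 129, 10323] [ 0.169 -0.376]
top [547, 326, 13, 17, 120] [ 0.243 -0.729]
top [525, 337, 14, 9, 72] [ 0.225 -0.663]
top [218, 345, 121, 50, 2374] [0.149 0.01 ]
top [467, 348, 93, 52, 1501] [ 0.155 -0.62 ]
top [272, 353, 82, 67, 2033] [ 0.096 -0.122]
top [534, 371, 18, 15, 69] [ 0.134 -0.685]
top [159, 375, 86, 45, 1987] [0.062 0.186]
top [465, 387, 95, 33, 1794] [ 0.061 -0.634]
top [278, 389, 14, 20, 128] [ 0.075 -0.026]
```

The key is seated. One drive lies at x≈0.58 and two overlap at x≈0.65, all inside the crate, and nothing else has shifted. The differences at the power bank and lens line up with their original outlines, so they are arm shadow. I'll hand in.

```bash
python3 -c "
from station import ctrl;print(ctrl.hand_in())"
```

```text
the job is handed in; nothing more can be done
None
```

I handed in the job with every step done, though no verdict came back: the key is home in the lock and turned to its stop, the skip was tipped to its stop and eased back upright, and image checks put all three drives in the crate (two overlap, so that count is inferred from the skip being empty).

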